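# Tip the larder box over into the low rack

### The job

The clip-lid box of oats stands upright in front of the open end of the low wooden rack. Push it over, without lifting it, so that it lies on its broad side between the rails with its lid pointing into the rack; then slide it in until its lid sits squarely against the rack's crossbar stop, pressing it home lightly for a moment by feel, and let go. Do not press hard, and leave the glass, the cup and the timer alone.

Things in the scene. Friction and masses are not known exactly. Their poses are not given: they have to be found in the camera images.
- rack: low wooden rack fixed to the worktop. Origin: on the worktop, middle of its open end. x runs level along the channel, from the open end inward; y across; z up. Two straight rails, 35 mm high, 12 mm thick, from x = 0 to 270 mm, 160 mm clear between them (y = -80 to +80 mm). No floor: the box lies on the worktop. A rigid crossbar stop stands across the channel (see rack_far).
- rack_far (a point): middle of the fixed cross member that closes the rack's far end (x = 277 mm, height 18 mm). Before it stands the crossbar stop, 14 mm thick, 56 mm high, wall to wall. It is pegged at a different place each time, its face that meets the lid 165 to 215 mm in from the open end; that place is not measured: look or feel for it. It does not move or give when pushed.
- box_centre (a point): centre of the clear plastic box of oats with the red clip lid, half-way up: 74 mm above its underside. 84 mm deep (own x), 122 wide (own y), 148 tall (own z, up to the lid). At the start it stands with own x nearly along the rack's x, 10 to 30 mm before the open end. Tipped into the rack, own z points along the rack's x, own x down, and it is 84 mm high, centre at about 39 mm.
- box_lid (a point): centre of the outer face of the box's lid, 148 mm from the underside along own z; this face must meet the stop. The body below the lid is slightly smaller, 78 x 116 mm, so the lying box rests on the lid's rim and tilts by 3 degrees, lid end up.
- box_base (a point): centre of the box's underside. Mass 0.3 to 0.6 kg and friction vary; sliding the box takes about 1 to 7 N. Pushed near the top (about 115 mm up) it tips, and falls over by itself once leaned about 30 degrees; pushed low it slides. Once it lies, the underside faces out of the rack's open end and is the face to push, low down.
- glass_small: bystander: small clear drinking glass, 49 mm across, 62 mm tall; origin at the centre of its underside, beside the rack. Leave it alone.
- cup_green: bystander: small green and white cup with a handle, 64 x 89 x 48 mm; origin at the centre of its underside, beside the rack. Leave it alone.
- timer_round: bystander: round-dial kitchen timer, 58 x 75 x 72 mm; origin at the centre of its underside, beside the rack. Leave it alone.
There are look-alikes about, which are no part of the job. Leave any turquoise or yellow look-alike of the part that bears box_centre alone.

How it is judged:
On the way, in this order (a step that is already met when the one before it is completed fails the run):
1. the box lies on its broad side between the rails, lid pointing into the rack (angle between box_centre's own z axis and vertical between 1.48 and 1.66 rad and angle between box_centre's own x axis and vertical above 3 rad and y of box_centre in the frame of rack between -0.022 and 0.022 m and x of box_lid in the frame of rack above 0.06 m), for 0.2 s.
2. the lying box is pressed squarely against the stop of the rack with more than 3 N for 0.3 s (all of step 1 and angle between the y axis of box_centre and the y axis of rack, either way round below 0.07 rad and x of box_lid in the frame of rack above 0.16 m and contact force between larder_box and rack above 3 N), for 0.3 s.
At the end, for the whole second after the job is handed in: After it has been pressed against the stop, the box lies at rest on its broad side between the rails, square to the rack (own y axis along the rack's y) within 4 degrees, centre within 22 mm of the channel's middle line, lid face at least 160 mm in from the open end (all of step 1 and angle between the y axis of box_centre and the y axis of rack, either way round below 0.07 rad and x of box_lid in the frame of rack above 0.16 m and linear speed of larder_box below 0.01 m/s); the robot touches nothing.
It fails at once if the box is pressed against the rack with more than 30 N (contact force between larder_box and rack above 30 N).
It fails at once if the robot pushes the box with more than 35 N (contact force between the arm and larder_box above 35 N).
It fails at once if the box is lifted (its centre rises above 120 mm) (height (world z) of box_centre above 0.12 m).
It fails at once if the glass, the cup or the timer is moved by more than 20 mm (distance of any of glass_small, cup_green, timer_round from where it was at the start of the episode above 0.02 m).
It also fails if it takes over 51 s, if anything falls off the work surface, if the arm or the gripper's body presses on something with over 40 N, if the wrist force passes 120 N, or if a joint passes its speed limit or range.

### The arm

A 6-joint arm with a two-finger parallel gripper is mounted at the origin on a cart in front of the work surface, level with it; the furniture and walls round the work are solid. World frame = base frame: x ahead of the robot, y to its left, z up, the work surface at z = 0. Lengths are in m, angles in rad, forces in N, time in s.
With the tool pointing down it reaches from about 0.375 to 0.9 m from the base axis. Payload 3.1 kg.
Tool frame: the origin (TCP) lies on the centre line of the jaws, within the pads' length; the fingertips stand 25 mm ahead of it and the grasp point (between the pads) lies 6 mm ahead of it; x points along the fingers, y is the direction in which the jaws open and shut, and the axes are right-handed (so a half turn about x gives the same grasp; the last joint's range is limited). The gripper opens to 87 mm and grips with 3 to 60 N. Pads are 19 mm wide; open, the fingers measure 117 mm over their backs; the gripper's body (75 mm by 190 mm) begins 51 mm behind the grasp point.
Start: joints at [-1.333, 0.527, 1.433, -0, 1.181, -0.178], TCP at [0.253, -0.571, 0.248] pointing down, gripper open.
Joint ranges: [-3.08, 3.08], [-0.75, 2.2], [0.22, 2.44], [-1.43, 4.57], [0, 2.65], [-2.85, 2.85]. Speed limits (rad/s): [2.79, 2.79, 3.14, 3.14, 3.14, 3.14].

### API

Orientations are given as a unit quaternion [x, y, z, w].
In Python, from rig import robot gives the robot as it stands. The module is installed in compiled form; this text tells all that it offers.
- The arm moves only by the tool move_arm, never from a script. Its argument "commands" is a list of rows, each a list of 5 numbers: the gripper's target within -1 to 1 (shut at 1, half-way at 0, fully open at -1), then the shift along the tool's x, y, z in mm, then the turn about the tool's x in degrees. A call has 1 to 8 rows; each row is the pose to reach, as a shift and turn from the pose commanded when the call began, along the tool's axes at that moment; what a row does not reach only later rows make up. A row lasts 1/12 s, in which the tool goes at most 41.7 mm and 7.16 degrees, less where a joint would pass 70% of its speed; a pose out of reach is approached as far as the arm can. A call with a gripper value outside its range is refused whole. The fingers move at their own pace and stop on an object; "newtons" is the grip in N (left out, the last holds). Time passes only in rows, so rows that repeat a pose let the fingers close. It gives the time, the measured TCP pose, the force and the opening at its end, in the units of the state.
- robot.get_obs(): the state, without advancing time (a new reading comes with each control period).
- robot.camera(name): name is "side" or "top"; returns a dict with "image" (480x640x3 uint8, red, green, blue), "fx", "fy", "cx", "cy" (pixels), "xyz" and "rotation" of the camera in the world. Camera axes: x right, y down, z forward; pixel columns grow to the right and rows downward; lengths in m; the calibration is good to about 2 mm. A picture is of the moment at which its call begins. There is no depth.
- robot.hand_in(): hands the job in, once; it reports no verdict.
Trained networks look in a picture, given as the dict that the camera call returned (one of the last four; its "shot" number tells which), for a name from the list of things; names that differ only in an ending like _2 or _b are one class to them, and where a whole thing is asked for, a point or a joint stands for the part that bears it (a point fixed in the world has none). Each returns a list of dicts, best first, with "p" (0 to 1); they miss things now and then, are a little off and sometimes report something else, mostly with a low value. They report only what shows in the picture. A call takes as long as a camera call. They do not tell look-alikes from the thing itself.
- robot.regions_of(picture, name): "pixels" (480x640 bool, what is visible of it) and "bbox" ([left, top, right, bottom] in pixels, round what is visible of it).
The state is a dict: "time": time; "q": joint angles; "joint_velocities": joint speeds; "joint_torque": joint torques, N m; "position": TCP position; "tool_rot": TCP orientation; "ft_force": force on the tool from outside, world axes, zero at the start; "moment": the same for the moment, N m; "grip_width": finger opening in m.
Only numpy, scipy, OpenCV 4.12 (cv2) and the standard library are available. Lean on these libraries where they do the work, as an engineer would, in place of code of your own. Each camera call takes 0.05 s, during which the arm holds its last target.

## Working session

There is one attempt and no reset: what is moved stays moved. The work goes in short steps, Python scripts to look and compute and a tool call to move; the robot and the scene stay as the last step left them, time stands still between calls to the robot, and variables do not carry over. Pictures are saved under pics/ and viewed, and the job is handed in when it is done.

Besides the shell and the picture viewer there is one more tool, called after ">>>" as name(argument=value, ...) on one line, values as JSON. move_arm: Moves the arm, as the interface text tells. Its arguments: {"type":"object","properties":{"commands":{"type":"array","items":{"type":"array","items":{"type":"number"}}},"newtons":{"type":"number"}},"required":["commands"]}

```bash
mkdir -p pics; cat > h.py <<'E'
import numpy as np,cv2
from rig import robot
def shot(n,f):
    p=robot.camera(n); cv2.imwrite(f'pics/{f}.png',p['image'][:,:,::-1]); return p
def ray(p,u,v):
    d=np.array([(u-p['cx'])/p['fx'],(v-p['cy'])/p['fy'],1.]); return np.array(p['xyz']),np.array(p['rotation'])@d
def onz(p,u,v,z):
    o,d=ray(p,u,v); return o+d*(z-o[2])/d[2]
def proj(p,X):
    c=(np.asarray(X)-np.array(p['xyz']))@np.array(p['rotation']); return p['fx']*c[...,0]/c[...,2]+p['cx'],p['fy']*c[...,1]/c[...,2]+p['cy']
E
python3 - <<'E'
from h import *
o=robot.get_obs();print(o['position'],o['tool_rot'],o['time'])
for n in('top','side'):
    p=shot(n,n+'0'); print(n,p['xyz'],p['rotation'],p['fx'],p['cx'],p['cy'])
    for k in('rack','box_centre','glass_small','cup_green','timer_round'):
        for r in robot.regions_of(p,k)[:3]: print(k,round(r['p'],2),r['bbox'])
E
```

```text
[ 0.25286774 -0.57084091  0.24658089] [-0.69177461 -0.14704419  0.69184193 -0.14553569] 0.0
top [0.05156216 0.35345694 0.98170546] [-0.51477131  0.80157339 -0.26039808  0.15710961] 494.80397628630874 319.76081818654814 241.2404378934039
box_centre 0.75 [244.1, 152.6, 303.8, 226.9]
box_centre 0.62 [164.3, 178.7, 229.9, 255.3]
box_centre 0.56 [263.3, 266.6, 327.9, 355.0]
glass_small 0.73 [337.7, 202.1, 361.0, 236.0]
timer_round 0.88 [293.7, 230.8, 324.1, 264.7]
side [ 0.3826018  -0.7024453   0.79541266] [ 0.89915029 -0.13494735  0.05746716 -0.41232936] 593.7784450493602 319.6287002570671 241.3245032874661
rack 0.67 [209.3, 248.9, 367.4, 405.7]
box_centre 0.83 [344.0, 125.8, 406.6, 213.2]
box_centre 0.77 [200.5, 179.5, 271.6, 270.2]
box_centre 0.56 [380.7, 173.1, 450.4, 272.5]
glass_small 0.97 [364.8, 281.5, 393.8, 323.5]
cup_green 0.82 [294.4, 208.2, 333.5, 242.6]
timer_round 0.94 [324.2, 242.0, 361.8, 284.9]
```

View pics/top0.png

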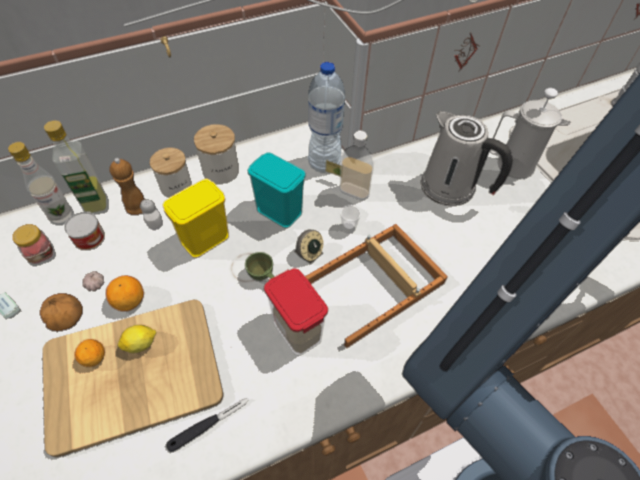

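View pics/side0.png

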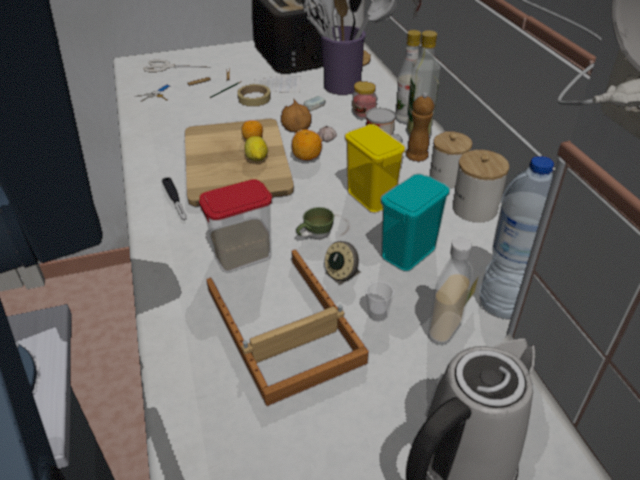

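```bash
python3 - <<'E'
import cv2
a=cv2.imread('pics/top0.png')[200:370,220:460];cv2.imwrite('pics/tz.png',cv2.resize(a,None,fx=3.3,fy=3.3,interpolation=2))
a=cv2.imread('pics/side0.png')[170:410,190:400];cv2.imwrite('pics/sz.png',cv2.resize(a,None,fx=2.5,fy=2.5,interpolation=2))
E
```

```text
(no output)
```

View pics/tz.png

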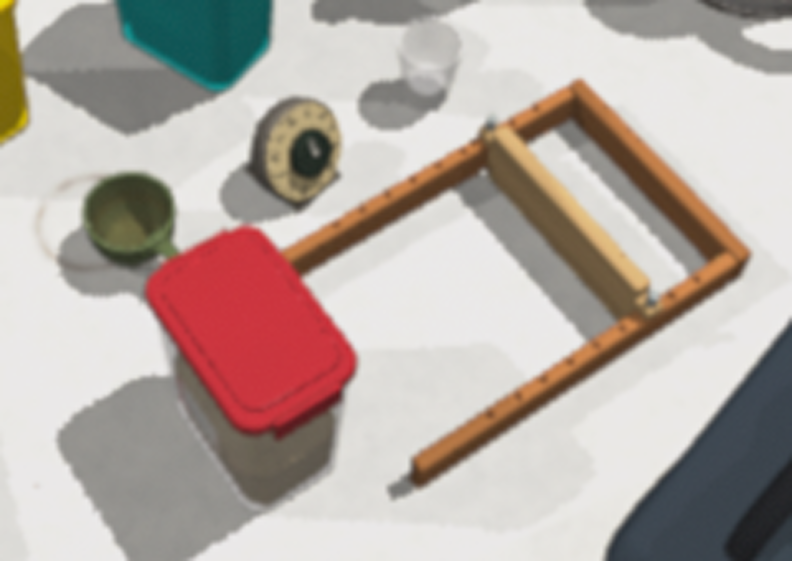

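View pics/sz.png

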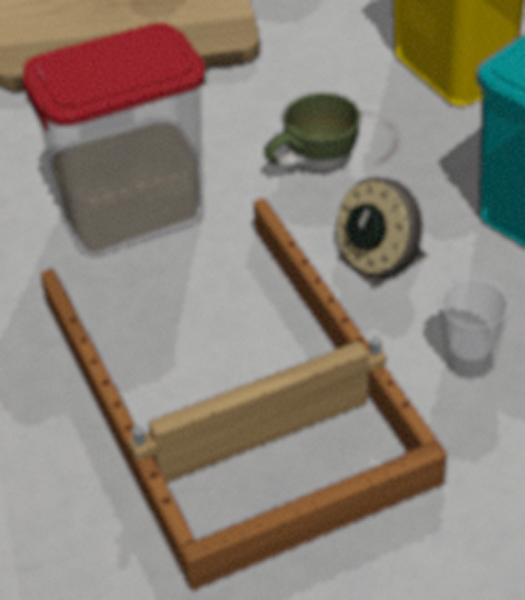

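```bash
cat >> h.py <<'E'
from scipy.spatial.transform import Rotation as R
from scipy.optimize import least_squares,minimize
_o=robot.camera
def cam(n):
    p=_o(n); p['quat']=p['rotation']; p['rotation']=R.from_quat(p['quat']).as_matrix(); return p
def shot(n,f):
    p=_o(n); q=p['rotation']; cv2.imwrite(f'pics/{f}.png',p['image'][:,:,::-1]); p['rotation']=R.from_quat(q).as_matrix(); return p
def T(x,y,a):
    c,s=np.cos(a),np.sin(a)
    return lambda P: np.c_[x+c*P[:,0]-s*P[:,1], y+s*P[:,0]+c*P[:,1], P[:,2]]
E
python3 - <<'E'
from h import *
pt=shot('top','t1');ps=shot('side','s1')
A=np.array
Pt=A([[0,-.086,.035],[.284,-.092,.035],[.284,.092,.035]]);It=A([[417,468],[748,253],[578,82]])/3.3+[220,200]
Ps=A([[0,-.086,.035],[0,.086,.035],[.284,-.092,.035],[.284,.092,.035]]);Is=A([[50,273],[262,203],[190,552],[443,455]])/2.5+[190,170]
def res(q):
    f=T(*q); return np.r_[(np.c_[proj(pt,f(Pt))]-It).ravel(),(np.c_[proj(ps,f(Ps))]-Is).ravel()]
s=least_squares(res,[.5,.1,-1.57]);print('rack',s.x,np.round(s.fun,1))
x,y,a=s.x
def inv(w): d=w[:2]-[x,y]; return np.r_[np.c_[np.cos(a),np.sin(a)]@d, -np.sin(a)*d[0]+np.cos(a)*d[1]]
# stop top: z=.056; front (x small) edge
for p,l in((pt,[(490,150,3.3,220,200),(630,308,3.3,220,200),(515,127,3.3,220,200),(648,287,3.3,220,200)]),(ps,[(150,425,2.5,190,170),(360,345,2.5,190,170),(155,438,2.5,190,170),(367,357,2.5,190,170)])):
    for X,Y,k,a0,b0 in l: print('stop',inv(onz(p,X/k+a0,Y/k+b0,.056)).round(4))
# lid
masks=[]
for p in(pt,ps):
    h=cv2.cvtColor(p['image'],cv2.COLOR_RGB2HSV); m=((h[...,0]<8)|(h[...,0]>172))&(h[...,1]>150)&(h[...,2]>90)
    n,L,st,_=cv2.connectedComponentsWithStats(m.astype(np.uint8)); i=1+np.argmax(st[1:,4]); masks.append(L==i); print(st[i])
def cost(q):
    c=0
    P=A([[i*.042,j*.061,z] for i in(-1,1) for j in(-1,1) for z in(.148,.148-q[3])])
    # rounded corners
    P=A([[i*(.042-.014)+.014*np.cos(t),j*(.061-.014)+.014*np.sin(t),z] for i in(-1,1) for j in(-1,1) for z in(.148,.148-q[3]) for t in np.arange(0,6.28,.5)])
    W=T(*q[:3])(P)
    for p,m in zip((pt,ps),masks):
        u=np.c_[proj(p,W)].astype(np.float32)
        hh=cv2.convexHull(u); I=np.zeros((480*4,640*4),np.uint8); cv2.fillConvexPoly(I,np.round(hh*4+1.5).astype(np.int32),1)
        c+=np.abs(cv2.resize(I*255,(640,480),interpolation=cv2.INTER_AREA)/255.-m).sum()
    return c
b=None
for a0 in(a-.1,a,a+.1):
    c0=onz(ps,237,198,.148)
    r=minimize(cost,[c0[0],c0[1],a0,.02],method='Nelder-Mead',options=dict(initial_simplex=A([c0[0],c0[1],a0,.02])+np.r_[np.zeros((1,4)),np.diag([.01,.01,.1,.008])],xatol=1e-4,maxiter=300)); print(r.x,r.fun)
    if b is None or r.fun<b.fun:b=r
print('box in rack',inv(b.x[:2]),b.x[2]-a)
for k in('cup_green','timer_round','glass_small'):
    pass
print('timer',onz(ps,345,282,0),inv(onz(ps,345,282,0)),'cup',inv(onz(ps,317,232,.03)),inv(onz(ps,299,237,.02)))
E
```

```text
rack [ 0.49316     0.12614866 -1.40308171] [-0.5 -2.4  2.6 -1.   1.8 -3.1 -2.  -3.7 -1.8 -3.8 -2.1  2.6  2.2 -2.1]
stop [0.173  0.0646]
stop [ 0.1719 -0.0853]
stop [0.1996 0.0704]
stop [ 0.192  -0.0799]
stop [ 0.1947 -0.0777]
stop [0.194  0.0742]
stop [ 0.2061 -0.0787]
stop [0.2058 0.0734]
[ 265  269   62   62 2407]
[ 199  179   73   40 1889]
[ 0.48274772  0.18753321 -1.39445562  0.00868116] 443.75686274509803
[ 0.48289473  0.18831445 -1.40970147  0.00879366] 436.52941176470586
[ 0.48252536  0.18784485 -1.42192974  0.00853736] 436.721568627451
box in rack [-0.0630071   0.00025607] -0.006619759089764976
timer [0.65557952 0.05386296 0.        ] [0.09838406 0.14807398] cup [-0.02613735  0.15063252] [-0.03930795  0.11653033]
```

```bash
cat >> h.py <<'E'
RK=(0.4932,0.1261,-1.403)
def r2w(P): return T(*RK)(np.atleast_2d(np.array(P,float)))
def w2r(W):
    W=np.atleast_2d(W); d=W[:,:2]-RK[:2]; c,s=np.cos(RK[2]),np.sin(RK[2]); return np.c_[c*d[:,0]+s*d[:,1],-s*d[:,0]+c*d[:,1],W[:,2]]
def rel(Pw):
    o=robot.get_obs(); M=R.from_quat(o['tool_rot']).as_matrix(); return ((np.atleast_2d(Pw)-o['position'])@M*1000).round(1)
E
python3 - <<'E'
from h import *
pt=shot('top','t2');ps=shot('side','s2')
o=robot.get_obs();M=R.from_quat(o['tool_rot']).as_matrix();print(M.round(3))
print('tooly ang',np.arctan2(M[1,1],M[0,1]),'racky',RK[2]+np.pi/2)
print('kettle',onz(ps,480,430,.1),onz(pt,460,190,.0),'bottle',onz(ps,500,310,0),'btl2',onz(ps,440,330,0),onz(ps,460,245,.12))
for P in([.45,-.45,.25],[.52,-.2,.25],[.52,.1,.25],r2w([-.17,0,.25])[0]): print(P,rel(P))
E
```

```text
[[ 0.     0.405 -0.914]
 [-0.    -0.914 -0.405]
 [-1.     0.     0.   ]]
tooly ang -1.15400843764496 racky 0.16779632679489653
kettle [ 0.70160571 -0.35359072  0.1       ] [ 0.6765088  -0.36266593  0.        ] bottle [ 0.89916653 -0.09705502  0.        ] btl2 [ 7.75596252e-01 -1.07916708e-01 -1.11022302e-16] [ 0.83257    -0.03356029  0.12      ]
[0.45, -0.45, 0.25] [[  -2.4  -31.3 -229.3]]
[0.52, -0.2, 0.25] [[  -2.4 -231.6 -394.5]]
[0.52, 0.1, 0.25] [[  -2.4 -505.9 -515.9]]
[0.46480829 0.29371238 0.25      ] [[  -2.5 -705.4 -543.9]]
```

>>> move_arm(commands=[[0,-5,-15,-34,-6],[0,-10,-30,-68,-12],[0,-15,-46,-101,-18],[0,-20,-61,-135,-24],[0,-20,-76,-168,-30],[0,-20,-92,-202,-36],[0,-20,-107,-236,-42],[0,-20,-122,-270,-48]])

```text
time: 1.47
position: [0.4515, -0.3491, 0.2678]
tool_rot: [0.571, 0.416, -0.571, 0.417]
ft_force: [0.3, -0.6, 0.1]
grip_width: 0.046
```

```bash
python3 - <<'E'
from h import *
o=robot.get_obs();M=R.from_quat(o['tool_rot']).as_matrix();print(o['position'],o['q'],'tooly',np.arctan2(M[1,1],M[0,1]))
for P in([.5,-.1,.27],[.52,.1,.27],r2w([-.17,0,.27])[0]): print(P,rel(P))
E
```

```text
[ 0.45152091 -0.3491352   0.26783707] [-8.53959549e-01  4.30687984e-01  1.54827807e+00  5.09584778e-05
  1.16212709e+00 -5.42700215e-01] tooly -0.31127952324625513
[0.5, -0.1, 0.27] [[  -2.2  -30.2 -252. ]]
[0.52, 0.1, 0.27] [[  -2.3  -72.4 -448.5]]
[0.46480829 0.29371238 0.27      ] [[  -2.4 -184.2 -616. ]]
```

>>> move_arm(commands=[[0,-2,-4,-36,-4],[0,-2,-8,-72,-8],[0,-2,-13,-108,-12],[0,-2,-17,-144,-16],[0,-2,-21,-180,-20],[0,-2,-26,-216,-24],[0,-2,-30,-252,-27.4],[0,-2,-38,-290,-27.4]])

```text
time: 2.13
position: [0.5054, -0.0619, 0.2699]
tool_rot: [0.458, 0.539, -0.457, 0.54]
ft_force: [-0.1, 0.6, 0.0]
grip_width: 0.0436
```

```bash
python3 - <<'E'
from h import *
o=robot.get_obs();M=R.from_quat(o['tool_rot']).as_matrix();print(o['position'],'tooly',np.arctan2(M[1,1],M[0,1]))
for P in([.52,.1,.27],r2w([-.17,0,.27])[0]): print(P,rel(P))
E
```

```text
[ 0.50537322 -0.06191149  0.26989028] tooly 0.1634882932642453
[0.52, 0.1, 0.27] [[  -0.2   40.8 -157.4]]
[0.46480829 0.29371238 0.27      ] [[  -0.4   17.9 -357.5]]
```

>>> move_arm(commands=[[0,0,2,-40,0],[0,0,4,-80,0],[0,0,6,-120,0],[0,0,8,-160,0],[0,0,10,-200,0],[0,0,12,-240,0],[0,0,15,-280,0],[0,0,18,-320,0]])

```text
time: 2.8
position: [0.4702, 0.2575, 0.2698]
tool_rot: [0.458, 0.539, -0.458, 0.539]
ft_force: [0.9, 0.4, -0.2]
grip_width: 0.0436
```

>>> move_arm(commands=[[0,0,0,-25,0],[0,20,0,-38,0],[0,60,0,-38,0],[0,100,0,-38,0],[0,125,0,-38,0],[0,132,0,-38,0],[0,132,0,-38,0]])

```text
time: 3.38
position: [0.4635, 0.2926, 0.1357]
tool_rot: [0.456, 0.54, -0.459, 0.538]
ft_force: [-0.2, 0.7, 0.2]
grip_width: 0.0434
```

```bash
python3 - <<'E'
from h import *
pt=shot('top','t3');ps=shot('side','s3')
o=robot.get_obs();M=R.from_quat(o['tool_rot']).as_matrix();print(o['position'],w2r(o['position']),'tooly',np.arctan2(M[1,1],M[0,1]))
cv2.imwrite('pics/c3.png',np.hstack([cv2.imread('pics/t3.png')[160:460,120:520],cv2.imread('pics/s3.png')[100:400,100:500]]))
# where tips project
for y in(-.03,0,.03):print(proj(pt,o['position']+M@[.025,y,0]),proj(ps,o['position']+M@[.025,y,0]))
E
```

```text
[0.46577276 0.29339617 0.13863394] [[-0.16952715  0.0008981   0.13863394]] tooly 0.16173136440464547
(np.float64(257.09178454145695), np.float64(345.740751965333)) (np.float64(203.17042071244686), np.float64(184.66159979368587))
(np.float64(249.15532566222663), np.float64(333.3930786263226)) (np.float64(217.615080846666), np.float64(180.7038544638578))
(np.float64(241.45397900135413), np.float64(321.4111967460053)) (np.float64(231.82258576811086), np.float64(176.8110881592945))
```

View pics/c3.png

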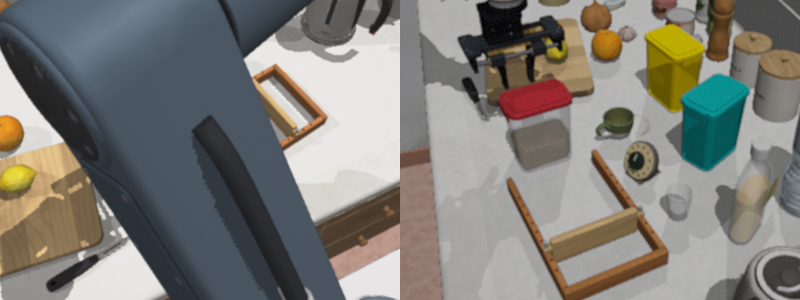

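>>> move_arm(commands=[[0,2,0,25,0],[0,2,0,40,0],[0,2,0,48,0],[0,2,0,54,0],[0,2,0,60,0],[0,2,0,66,0],[0,2,0,72,0],[0,2,0,78,0]])

```text
time: 4.15
position: [0.4774, 0.2161, 0.1359]
tool_rot: [0.458, 0.539, -0.458, 0.539]
ft_force: [0.1, 1.3, 1.7]
grip_width: 0.0433
```

```bash
python3 - <<'E'
from h import *
ps=shot('side','s4')
o=robot.get_obs();print(w2r(o['position']),o['ft_force'])
cv2.imwrite('pics/c4.png',cv2.imread('pics/s4.png')[100:400,100:500])
E
```

```text
[[-0.0902248  -0.00065211  0.13567791]] [-0.17761749 -0.19030011  0.90544208]
```

View pics/c4.png

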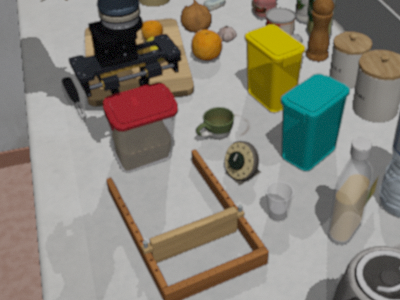

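>>> move_arm(commands=[[0,0,0,6,0],[0,0,0,12,0],[0,0,0,18,0],[0,0,0,24,0],[0,0,0,30,0]])

```text
time: 4.62
position: [0.482, 0.1857, 0.1354]
tool_rot: [0.458, 0.539, -0.458, 0.539]
ft_force: [-0.4, -1.3, -0.1]
grip_width: 0.0438
```

```bash
python3 - <<'E'
from h import *
ps=shot('side','s5')
o=robot.get_obs();print(w2r(o['position']),o['ft_force'])
cv2.imwrite('pics/c5.png',cv2.resize(cv2.imread('pics/s5.png')[100:400,100:500],None,fx=2,fy=2))
E
```

```text
[[-0.05973167 -0.00098593  0.13537786]] [ 0.69130997 -0.72296196 -0.41020935]
```

View pics/c5.png

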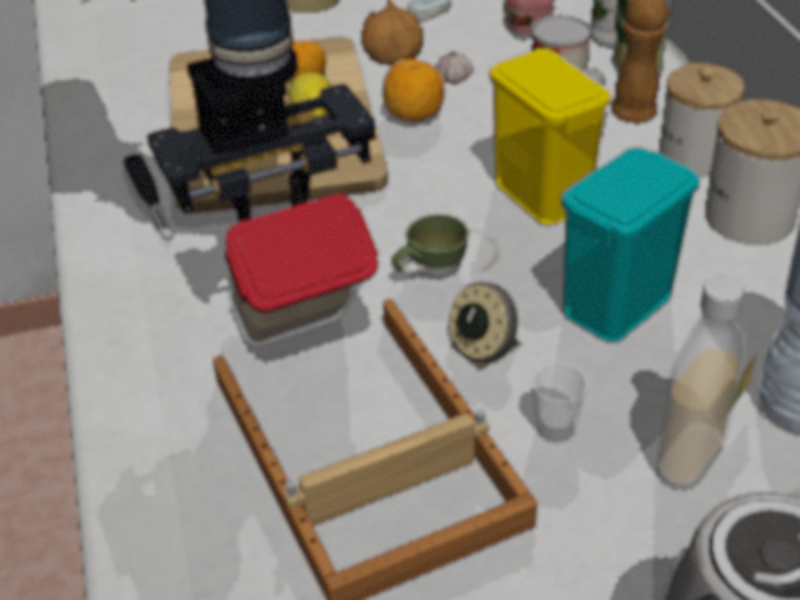

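>>> move_arm(commands=[[0,0,0,6,0],[0,0,0,12,0],[0,0,0,18,0],[0,0,0,24,0],[0,0,0,24,0]])

```text
time: 5.08
position: [0.4862, 0.1617, 0.1356]
tool_rot: [0.458, 0.538, -0.458, 0.539]
ft_force: [0.8, 0.9, 0.2]
grip_width: 0.0434
```

```bash
python3 - <<'E'
from h import *
ps=shot('side','s6')
o=robot.get_obs();print(w2r(o['position']),o['ft_force'])
cv2.imwrite('pics/c6.png',cv2.resize(cv2.imread('pics/s6.png')[100:400,100:500],None,fx=2,fy=2))
E
```

```text
[[-0.03674163 -0.00098155  0.13555681]] [ 0.30073191 -0.38867331  0.86234826]
```

View pics/c6.png

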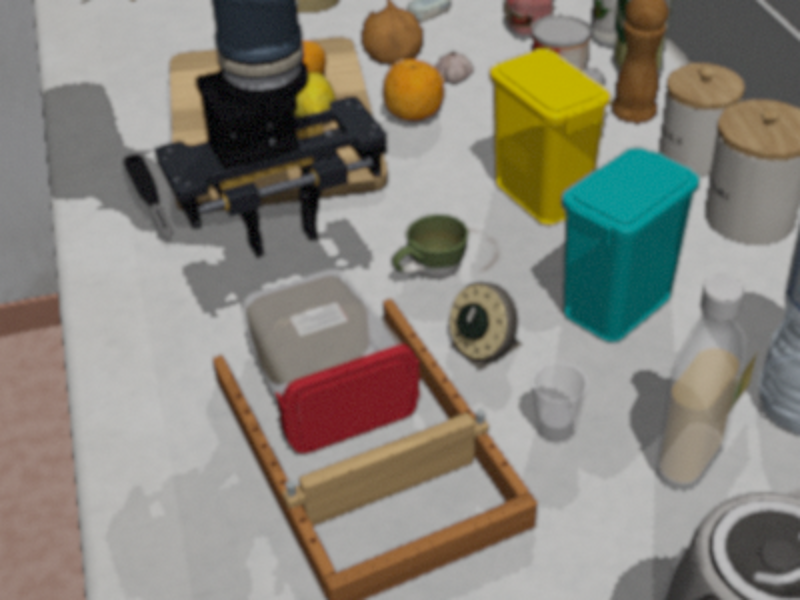

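>>> move_arm(commands=[[-0.5,0,0,-35,0],[-0.5,0,0,-55,0],[-0.5,30,0,-55,0],[-0.5,65,0,-55,0],[-0.5,85,0,-55,0],[-0.5,90,0,-55,0],[-0.5,90,0,-55,0]])

```text
time: 5.72
position: [0.476, 0.217, 0.0442]
tool_rot: [0.457, 0.54, -0.459, 0.538]
ft_force: [0.6, 0.4, 0.5]
grip_width: 0.065
```

```bash
python3 - <<'E'
from h import *
ps=shot('side','s7')
o=robot.get_obs();print(w2r(o['position']),o['ft_force'],o['grip_width'])
cv2.imwrite('pics/c7.png',cv2.resize(cv2.imread('pics/s7.png')[170:370,180:400],None,fx=3,fy=3,interpolation=2))
E
```

```text
[[-0.09247617 -0.00081392  0.04537541]] [ 0.82322798  0.05990394 -0.12583893] 0.06505618217524095
```

View pics/c7.png

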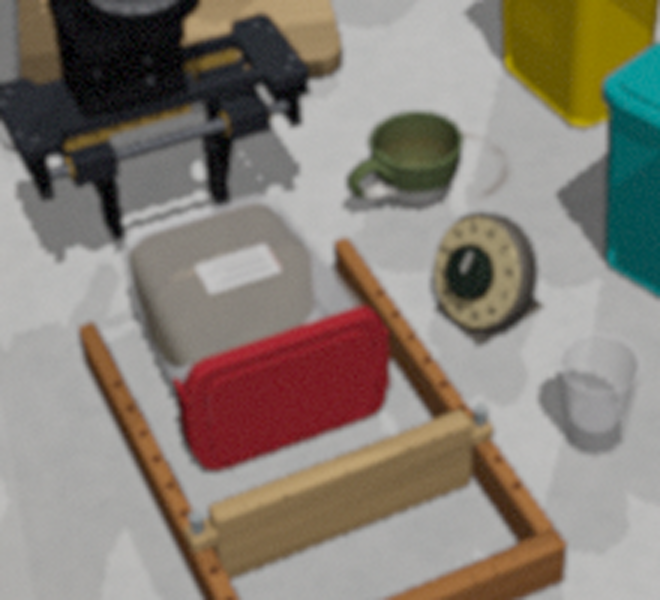

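>>> move_arm(commands=[[-0.5,0,0,20,0],[-0.5,0,0,35,0],[-0.5,0,0,45,0],[-0.5,0,0,50,0],[-0.5,0,0,55,0],[-0.5,0,0,60,0],[-0.5,0,0,65,0],[-0.5,0,0,70,0]])

```text
time: 6.43
position: [0.4885, 0.1482, 0.0459]
tool_rot: [0.458, 0.539, -0.458, 0.539]
ft_force: [-0.5, 2.5, 2.9]
grip_width: 0.0651
```

>>> move_arm(commands=[[-0.5,0,0,4,0],[-0.5,0,0,8,0],[-0.5,0,0,12,0],[-0.5,0,0,16,0]])

```text
time: 6.77
position: [0.4908, 0.132, 0.0455]
tool_rot: [0.458, 0.539, -0.458, 0.539]
ft_force: [0.4, 3.8, 2.6]
grip_width: 0.0654
```

```bash
python3 - <<'E'
from h import *
ps=shot('side','s8')
o=robot.get_obs();print(w2r(o['position']),o['ft_force'],o['grip_width'])
cv2.imwrite('pics/c8.png',cv2.resize(cv2.imread('pics/s8.png')[170:370,180:400],None,fx=3,fy=3,interpolation=2))
E
```

```text
[[-0.00543578 -0.00131416  0.04542155]] [-0.36974884  0.97562754  0.56063267] 0.06523984594789844
```

View pics/c8.png

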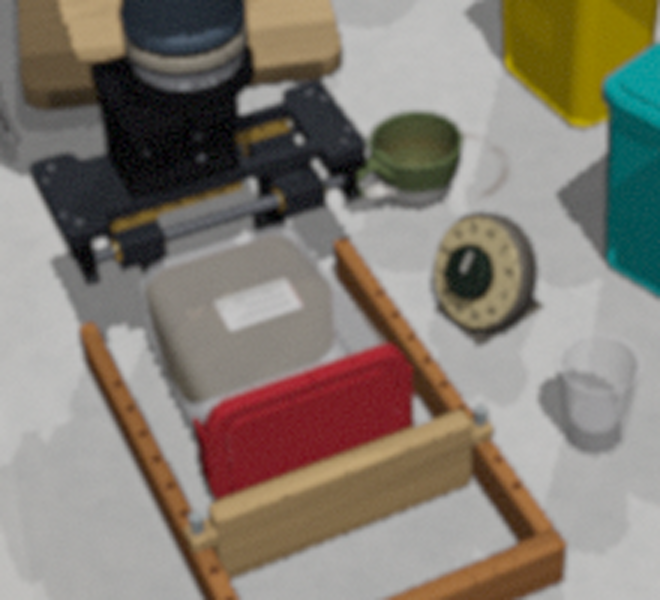

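>>> move_arm(commands=[[-0.5,0,0,3,0],[-0.5,0,0,6,0],[-0.5,0,0,9,0],[-0.5,0,0,11,0]])

```text
time: 7.15
position: [0.4926, 0.121, 0.0454]
tool_rot: [0.458, 0.539, -0.458, 0.539]
ft_force: [-0.9, 2.8, 1.9]
grip_width: 0.0654
```

>>> move_arm(commands=[[-0.5,0,0,2,0],[-0.5,0,0,4,0]])

```text
time: 7.32
position: [0.4933, 0.1172, 0.0455]
tool_rot: [0.458, 0.539, -0.458, 0.539]
ft_force: [-0.5, 2.5, -0.1]
grip_width: 0.0652
```

>>> move_arm(commands=[[-0.5,0,0,2,0],[-0.5,0,0,4,0]])

```text
time: 7.48
position: [0.4939, 0.1132, 0.0455]
tool_rot: [0.458, 0.539, -0.458, 0.539]
ft_force: [0.1, 3.4, 0.1]
grip_width: 0.0654
```

```bash
python3 - <<'E'
from h import *
ps=shot('side','s9')
o=robot.get_obs();print(w2r(o['position']),o['ft_force'],o['grip_width'])
cv2.imwrite('pics/c9.png',cv2.resize(cv2.imread('pics/s9.png')[170:370,180:400],None,fx=3,fy=3,interpolation=2))
E
```

```text
[[ 0.0131534  -0.00142228  0.04544372]] [-1.78740784  1.66635779  0.19802125] 0.06550527138365589
```

View pics/c9.png

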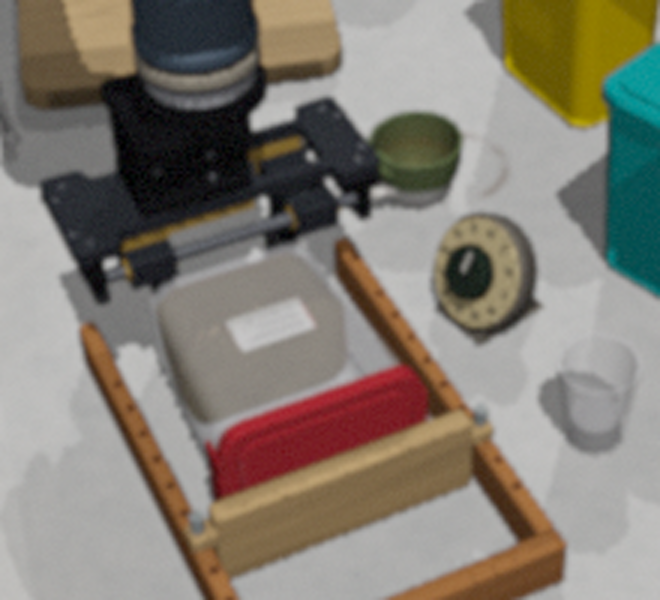

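>>> move_arm(commands=[[-0.5,0,0,2,0],[-0.5,0,0,4,0]])

```text
time: 7.7
position: [0.4945, 0.1094, 0.0455]
tool_rot: [0.458, 0.539, -0.458, 0.539]
ft_force: [-0.0, 2.3, 0.3]
grip_width: 0.0655
```

>>> move_arm(commands=[[-0.5,0,0,1.5,0],[-0.5,0,0,3,0]])

```text
time: 7.87
position: [0.4951, 0.1064, 0.0455]
tool_rot: [0.458, 0.539, -0.458, 0.539]
ft_force: [-0.6, 2.1, 0.2]
grip_width: 0.0652
```

>>> move_arm(commands=[[-0.5,0,0,1.5,0],[-0.5,0,0,3,0]])

```text
time: 8.03
position: [0.4945, 0.1047, 0.0456]
tool_rot: [0.458, 0.54, -0.458, 0.538]
ft_force: [-2.7, 16.1, 4.3]
grip_width: 0.0655
```

```bash
python3 - <<'E'
from h import *
ps=shot('side','s10')
o=robot.get_obs();print(w2r(o['position']),o['ft_force'],o['grip_width'])
cv2.imwrite('pics/c10.png',cv2.resize(cv2.imread('pics/s10.png')[250:350,230:360],None,fx=5,fy=5,interpolation=2))
E
```

```text
[[ 0.0211831  -0.00236272  0.04570565]] [-1.75431276 10.20818699  1.37816023] 0.06515253201433688
```

View pics/c10.png

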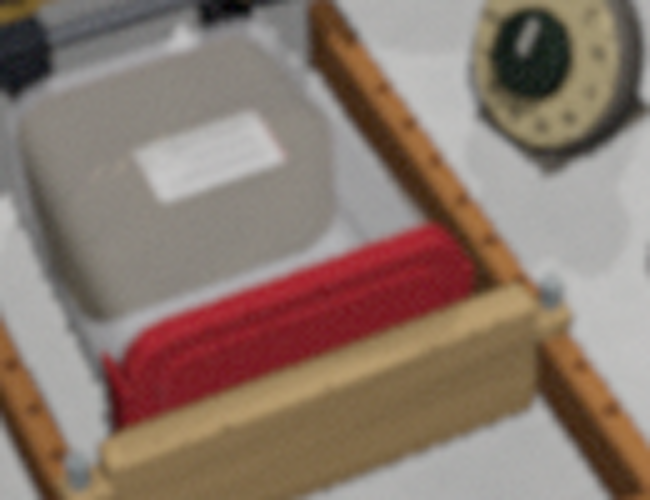

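>>> move_arm(commands=[[-0.5,0,0,0,0],[-0.5,0,0,0,0],[-0.5,0,0,0,0]])

```text
time: 8.33
position: [0.4944, 0.1048, 0.0457]
tool_rot: [0.457, 0.54, -0.458, 0.538]
ft_force: [-2.0, 9.2, 1.3]
grip_width: 0.0652
```

```bash
python3 - <<'E'
from h import *
for i in range(3):
    o=robot.get_obs();print(o['time'],w2r(o['position']),o['ft_force'],o['moment']); robot.camera('side')
E
```

```text
8.3333 [[ 0.02118789 -0.00232957  0.0456519 ]] [-1.96814969  9.22862556  1.2748751 ] [1.23680417 0.05445562 0.38891618]
8.3833 [[ 0.02116367 -0.00235738  0.04564064]] [-1.60964603  8.74044628  2.23101827] [1.16950341 0.14309862 0.36576626]
8.4333 [[ 0.02117994 -0.00236327  0.04564791]] [-2.48755141  7.87404909  1.79971687] [1.21706243 0.09062763 0.37821296]
```

```bash
python3 - <<'E'
from h import *
ps=shot('side','s11'); pt=shot('top','t11')
o=robot.get_obs();M=R.from_quat(o['tool_rot']).as_matrix();print('tooly',np.arctan2(M[1,1],M[0,1]))
f=lambda X,Y:(X/5+230,Y/5+250)
def yaw(a,b,z):
    A,B=w2r(onz(ps,*f(*a),z))[0],w2r(onz(ps,*f(*b),z))[0]; print(A.round(4),B.round(4),-(B-A)[0]/(B-A)[1])
yaw((150,330),(430,225),.085)
yaw((110,435),(525,290),.056); yaw((108,465),(532,312),.056)
cv2.imwrite('pics/c11.png',np.hstack([cv2.resize(cv2.imread('pics/s11.png')[250:350,230:360],(780,600),interpolation=2)]))
cv2.imwrite('pics/t11z.png',cv2.resize(cv2.imread('pics/t11.png')[200:370,240:460],None,fx=3.5,fy=3.5,interpolation=2))
E
```

```text
tooly 0.16351841423728933
[ 0.1795 -0.052   0.085 ] [0.1783 0.0484 0.085 ] 0.01192528736569723
[ 0.1903 -0.0726  0.056 ] [0.1947 0.0757 0.056 ] -0.02965081625514971
[ 0.2016 -0.0777  0.056 ] [0.2046 0.0731 0.056 ] -0.020358228676829675
```

View pics/c11.png

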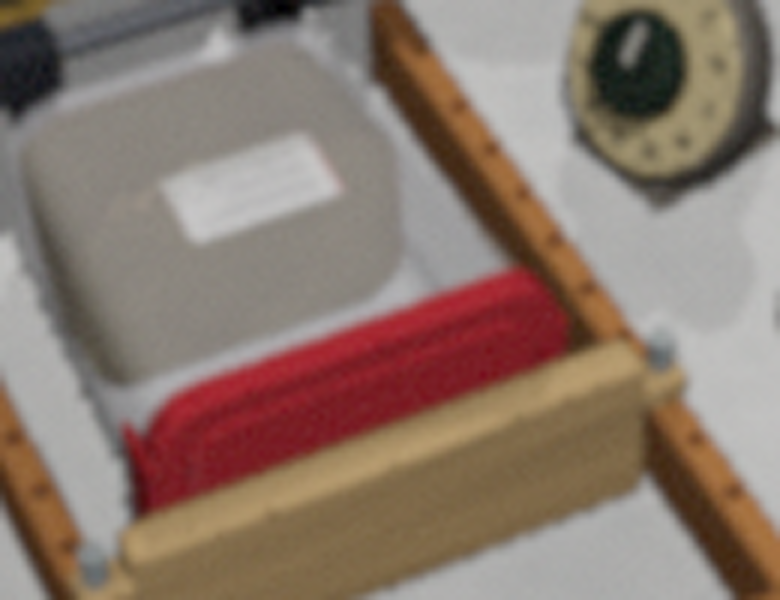

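View pics/t11z.png

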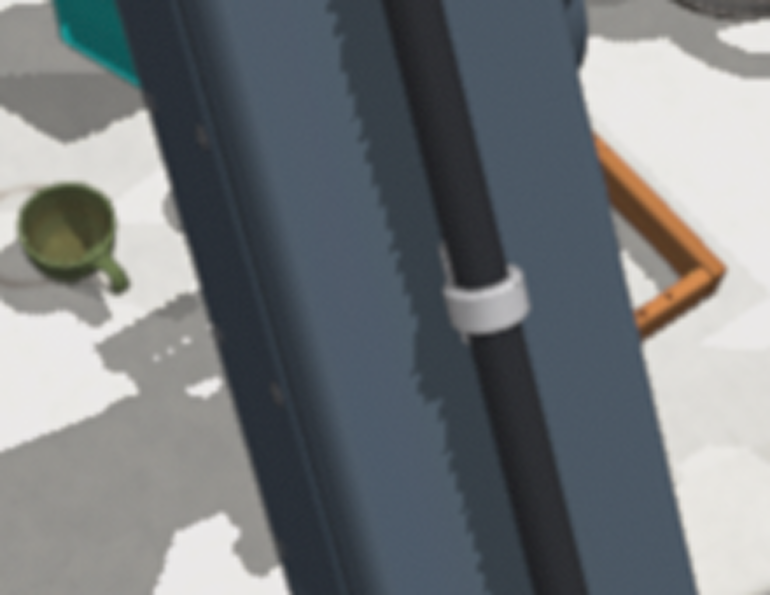

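>>> move_arm(commands=[[-0.5,0,0,0,-0.5],[-0.5,0,0,0.3,-1],[-0.5,0,0,0.5,-1.2],[-0.5,0,0,0.5,-1.2]])

```text
time: 8.92
position: [0.4934, 0.1046, 0.0455]
tool_rot: [0.453, 0.545, -0.453, 0.541]
ft_force: [-3.0, 10.3, 2.6]
grip_width: 0.0654
```

```bash
python3 - <<'E'
from h import *
for i in range(3):
    o=robot.get_obs();M=R.from_quat(o['tool_rot']).as_matrix();print(o['time'],w2r(o['position']),o['ft_force'],o['moment'],np.arctan2(M[1,1],M[0,1])); robot.camera('side')
E
```

```text
8.9167 [[ 0.02123065 -0.00337764  0.04545338]] [-3.0208243  10.26256055  2.61353824] [ 1.25703617  0.38912817 -0.44708201] 0.17958512443128835
8.9667 [[ 0.02124275 -0.00335634  0.04546491]] [-2.71388125  9.56241812  2.69664448] [ 1.26621262  0.38218314 -0.45087231] 0.17951801620278454
9.0167 [[ 0.0212224  -0.00338922  0.04545771]] [-2.90101482  9.6967402   2.03879991] [ 1.25170225  0.35984463 -0.48929651] 0.17960668550872527
```

>>> move_arm(commands=[[-0.5,0,0,0.3,0.3],[-0.5,0,0,0.5,0.6],[-0.5,0,0,0.5,0.6],[-0.5,0,0,0.5,0.6],[-0.5,0,0,0.5,0.6],[-0.5,0,0,0.5,0.6],[-0.5,0,0,0.5,0.6]])

```text
time: 9.65
position: [0.4937, 0.1044, 0.0456]
tool_rot: [0.455, 0.543, -0.456, 0.54]
ft_force: [-3.0, 11.0, 2.9]
grip_width: 0.0652
```

>>> move_arm(commands=[[-0.5,0,0,-2,0],[-0.5,0,0,-6,0],[-0.5,0,0,-15,0],[-0.5,0,0,-35,0],[-0.5,0,0,-60,0],[-0.5,-30,0,-80,0],[-0.5,-70,0,-90,0],[-0.5,-105,0,-100,0]])

```text
time: 10.32
position: [0.4779, 0.2022, 0.1514]
tool_rot: [0.454, 0.542, -0.455, 0.541]
ft_force: [1.3, -0.4, -0.8]
grip_width: 0.0654
```

```bash
python3 - <<'E'
from h import *
ps=shot('side','s12'); pt=shot('top','t12')
o=robot.get_obs();print(o['time'],o['position'],o['ft_force'])
cv2.imwrite('pics/c12.png',cv2.resize(ps['image'][180:400,190:400][:,:,::-1],None,fx=2.7,fy=2.7,interpolation=2))
E
```

```text
10.4167 [0.48210224 0.20354077 0.15569853] [ 0.57336649  0.36216114 -1.12381316]
```

View pics/c12.png

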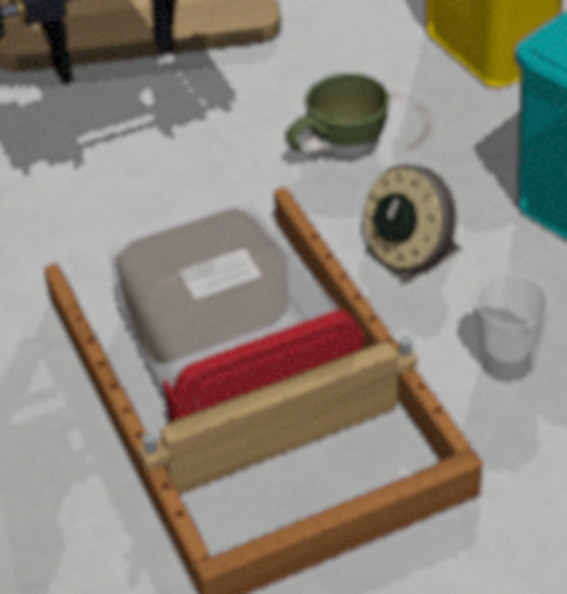

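View pics/t12.png

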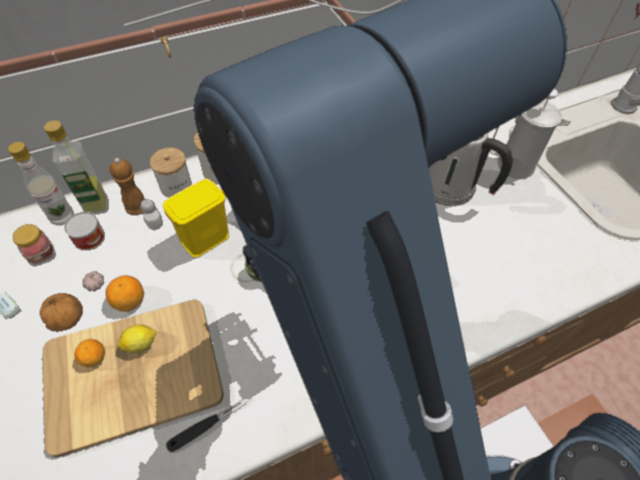

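>>> move_arm(commands=[[-0.5,0,0,0,0],[-0.5,0,0,0,0],[-0.5,0,0,0,0]])

```text
time: 10.67
position: [0.4777, 0.2006, 0.1493]
tool_rot: [0.454, 0.542, -0.456, 0.54]
ft_force: [-0.5, 0.3, -0.5]
grip_width: 0.0653
```

```bash
python3 - <<'E'
from h import *
a=cv2.imread('pics/s12.png').astype(int); p=shot('side','s13'); b=p['image'][:,:,::-1].astype(int)
print('changed px in rack area',(np.abs(a-b).max(2)[250:400,205:370]>40).sum())
c=cv2.imread('pics/s1.png').astype(int); print('bystander diff',(np.abs(c-b).max(2)[200:330,330:400]>50).sum())
print(robot.get_obs()['ft_force'],robot.hand_in())
E
```

```text
changed px in rack area 0
bystander diff 0
the job is handed in; nothing more can be done
[-0.59738148  0.25289952  0.41561838] None
```

I tipped the oats box over with the half-open fingers at about 115 mm up. It fell onto its broad side between the rails, lid pointing into the rack. I then slid it in by pushing low on its underside until the lid met the stop, and handed the job in at about 10.7 s with the arm clear. `hand_in` gives no verdict.

- **Force:** I read a peak of about 16 N at first contact, then about 8–11 N while pressing, for well over a second. Sliding alone took about 2.5–4 N, so the stop itself should have been feeling clearly more than 3 N.
- **Squareness:** While pressing, I turned the tool through about 1°, and the load moved from one finger to the other. The tool was then within about 0.5° of the rack's direction, so the lid was square on the stop. Points I picked by eye in the image suggested up to about 2–2.4° of skew, which disagrees but is still inside 4°.
- **Position:** The lid is roughly 180 mm in, and the box is about 2 mm off the channel's middle line. My rack pose fitted the images only to 2–4 pixels, so these could be off by several millimetres.
- **Final check:** Between the last two side pictures nothing in the rack area moved, and the wrist force was near zero. The timer and glass showed no change from the start. The cup was mostly outside the area I compared, but it looks in place in the last side picture.

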